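# Lock the controlled-sample case

### The job

Lock the sample case: fold the hasp leaf down flat onto the brass lock block, swing the open shackle round so that its short leg stands over the leaf's hole, and press it down through the leaf into the block until the hidden catch clicks and the shackle stays down by itself. Never force the lock (it is damaged by more than about 25 N of push), then let go, and leave the other things on the bench where they are.

Things in the scene. Friction and masses are not known exactly. Their poses are not given: they have to be found in the camera images.
- case: Grey steel sample case, fixed, with a brass lock block on its front (robot) side. Origin: on the bench under the middle of the block; x from the block into the case, y along the case front, z up. Block 36 (x) x 92 (y) x 105 mm high, top flush with the case top; the case lies behind it, x 18 to 228, y -150 to 150 mm. Two 11.6 mm holes go down into the block's top, at y -23 (toe) and y +23 mm (heel)
- toe_hole (a point): centre of the mouth of the toe hole in the block's top (case frame 0, -23, 105 mm), for the shackle's short leg. A hidden spring pawl catches the leg when its tip is 19 to 39 mm below this mouth (differs from lock to lock, cannot be seen); passing it takes 4 to 10 N at the bow. A hard stop comes about 2 mm after the click. Unlatched, the shackle springs up again
- heel_hole (a point): centre of the mouth of the heel hole in the block's top (case frame 0, 23, 105 mm). The shackle's long leg always stays in this hole, 38 mm deep at the start, with 0.8 mm of play all round, so the shackle leans a little. It stands there on a light spring (2.5 N at the start, 5 N when fully down)
- hasp_leaf (a joint): angle of the hasp leaf, rad: 0 = folded flat on the block's top, 1.57 = upright, at most 1.9; it opens up and back over the case and stays where it is left (stiff hinge, 0.05 N m). Steel plate 36 mm wide (y), 4 mm thick, reaching 58 mm from its hinge, with a 15.5 mm hole, centred 22 mm from the hinge, that comes over the toe hole when it is folded down
- leaf_hinge (a point): middle of the leaf's hinge axis, which runs along the case's y (case frame x 22, y -23, z 107 mm)
- leaf_end (a point): middle of the leaf's free end, 58 mm from the hinge axis
- shackle: Loose steel U-shackle of 10 mm bar, bow up, legs 46 mm apart, 130 g. Origin: foot of the long (heel) leg, on its axis, z up; the short (toe) leg is at its y = -46 mm. It starts swung towards the robot by 1.1 to 1.45 rad; to lock, swing the toe about the heel leg (anticlockwise from above) until its axes match the case's; its tip is then 4 to 6 mm above the folded leaf
- bow (a point): centre of the bar in the middle of the bow's level top (shackle frame x 0, y -23, z 117.5 mm); the level piece is 19 mm long along the shackle's y, 10 mm thick; grip it here from above, across the bar
- toe_tip (a point): end of the short leg (shackle frame x 0, y -46, z 48 mm); the tip is tapered
- dishes: two clear culture dishes stacked, 90 mm wide, 31 mm high, on the case's lid; leave alone. Origin under the centre
- tip_box: blue pipette-tip box 85 x 120 x 65 mm beside the case; leave alone. Origin under the centre
- jar: small amber jar, 42 mm wide, 50 mm high, in front of the case; leave alone. Origin under the centre
- marker: black marker pen 120 mm long, 16 mm thick, lying in front of the case; leave alone. Origin under its middle
- key: flat steel key about 56 mm long, 4 mm thick, lying in front of the case; leave alone. Origin under its round head
- media_bottle: clear bottle, 80 mm wide, 160 mm high, at the left of the bench; leave alone. Origin under the centre
- tube_rack: white rack of capped tubes 90 x 200 x 112 mm at the right of the bench; leave alone. Origin under the centre

How it is judged:
By the outcome, as a careful person would: the job done as asked, in the order asked, and still so for the second after the job is handed in, with the robot touching nothing.
It also fails if it takes over 58 s, if anything falls off the work surface, if the arm or the gripper's body presses on something with over 40 N, if the wrist force passes 120 N, or if a joint passes its speed limit or range.

### The arm

A 7-joint arm with a two-finger parallel gripper is mounted at the origin on the work surface. World frame = base frame: x ahead of the robot, y to its left, z up, the work surface at z = 0. Lengths are in m, angles in degrees, forces in N, time in s.
With the tool pointing down it reaches from about 0.425 to 0.875 m from the base axis. Payload 4.7 kg.
Tool frame: the origin (TCP) lies on the mounting face of the last link; the fingertips stand 182 mm ahead of it and the grasp point (between the pads) lies 164 mm ahead of it; z points along the fingers, x is the direction in which the jaws open and shut, and the axes are right-handed (so a half turn about z gives the same grasp; the last joint's range is limited). The gripper opens to 87 mm and grips with 3 to 60 N. Pads are 19 mm wide; open, the fingers measure 117 mm over their backs; the gripper's body (75 mm by 190 mm) begins 51 mm behind the grasp point.
Start: joints at [66.469, 18.392, -4.016, 83.108, 1.295, 78.541, -3.26], TCP at [0.268, -0.592, 0.405] pointing down, gripper open.
Joint ranges: [-163.93, 163.93], [-17.29, 119.83], [-79.2, 71.16], [3.27, 140.29], [-89.18, 269.18], [5.43, 117.66], [-154.24, 154.24]. Speed limits (degrees/s): [147.25, 147.25, 180, 180, 180, 180, 180].

### API

Orientations are given as [roll, pitch, yaw] about the fixed x, y, z axes, in that order (R = Rz(yaw) Ry(pitch) Rx(roll)).
In Python, from cell import status, cams, env, outline_of, landmark_of gives the robot as it stands. The module is installed in compiled form; this text tells all that it offers.
- The arm moves only by the tool jog_arm, never from a script. Its argument "rows" is a list of rows, each a list of 7 numbers: the closure, from 0 (fully open) to 1 (shut), then the shift along the tool's x, y, z in m, then the turn, a rotation vector about the tool's x, y, z in degrees. A call has 1 to 12 rows; each row shifts and turns the commanded pose from where the row before left it, along the tool's axes as they then stand; what a row does not reach is not made up. A row lasts 1/12 s, in which the tool goes at most 41.7 mm and 7.16 degrees, less where a joint would pass 70% of its speed; a pose out of reach is approached as far as the arm can. A call with a gripper value outside its range is refused whole. The fingers move at their own pace and stop on an object; "grip_force" is the grip in N (left out, the last holds). Time passes only in rows, so rows that do not move let the fingers close. It gives the time, the measured TCP pose, the force and the opening at its end, in the units of the state.
- status.get_obs(): the state, without advancing time (a new reading comes with each control period).
- cams.read_camera(name): name is "scene" or "top"; returns (picture, depth): 480x640x3 uint8, red, green, blue; 480x640 float32, m along the optical axis (not along the pixel's ray), 0 where there is no reading.
- cams.camera_params(name): a dict with "vfov" (degrees; the focal length in pixels is half the picture's height over the tangent of half this angle, whatever the lens; pixels are square), "cx", "cy" (the principal point, pixels), "eye" and "attitude" of the camera in the world. Camera axes: x right, y up, looking along -z (the intrinsics and any distortion apply to the point x, -y, -z); pixel columns grow to the right and rows downward; lengths in m; the calibration is good to about 2 mm. A picture is of the moment at which its call begins. camera_params takes no time and is no camera call.
- env.sign_off(): hands the job in, once; it reports no verdict.
Trained networks look in the newest picture that a camera, given by its name, has taken for a name from the list of things; names that differ only in an ending like _2 or _b are one class to them, and where a whole thing is asked for, a point or a joint stands for the part that bears it (a point fixed in the world has none). Each returns a list of dicts, best first, with "conf" (0 to 1); they miss things now and then, are a little off and sometimes report something else, mostly with a low value. They report only what shows in the picture. A call takes as long as a camera call.
- outline_of(camera, name): "pixels" (480x640 bool, what is visible of it) and "box" ([left, top, right, bottom] in pixels, round what is visible of it).
- landmark_of(camera, name): "position" ([row, column] in pixels: a listed point, or the origin of a listed thing).
The state is a dict: "time_s": time; "qpos": joint angles; "joint_velocities": joint speeds; "effort": joint torques, N m; "tool_pos": TCP position; "tool_rot": TCP orientation; "force": force on the tool from outside, world axes, zero at the start; "wrist_torque": the same for the moment, N m; "grip_width": finger opening in m.
Only numpy, scipy, OpenCV 4.12 (cv2) and the standard library are available. Lean on these libraries where they do the work, as an engineer would, in place of code of your own. Each camera call takes 0.05 s, during which the arm holds its last target. There are 200 camera calls.

## Working session

There is one attempt and no reset: what is moved stays moved. The work goes in short steps, Python scripts to look and compute and a tool call to move; the robot and the scene stay as the last step left them, time stands still between calls to the robot, and variables do not carry over. Pictures are saved under pics/ and viewed, about 8 in all and at most 12, crops included, and the job is handed in when it is done.

Besides the shell and the picture viewer there is one more tool, called after "Call:" as name(argument=value, ...) on one line, values as JSON. jog_arm: Moves the arm, as the interface text tells. Its arguments: {"type":"object","properties":{"rows":{"type":"array"},"grip_force":{"type":"number"}},"required":["rows"]}

```bash
mkdir -p pics
cat > h.py <<'E'
import numpy as np, cv2
from scipy.spatial.transform import Rotation as R
from cell import status, cams, env, outline_of, landmark_of
np.set_printoptions(precision=4,suppress=True)
def par(n):
    p=cams.camera_params(n); f=240/np.tan(np.radians(p["vfov"])/2); return p,f
def rot(p):
    a=np.array(p["attitude"],float)
    return a if a.shape==(3,3) else R.from_euler('xyz',a,degrees=True).as_matrix()
E
python3 - <<'E'
from h import *
print(status.get_obs())
for n in("scene","top"):
    print(cams.camera_params(n))
    im,d=cams.read_camera(n); cv2.imwrite(f"pics/{n}0.png",im[:,:,::-1]); np.save(f"pics/{n}0.npy",d)
    for k in["toe_hole","heel_hole","leaf_hinge","leaf_end","bow","toe_tip","case","jar","marker","key"]:
        print(n,k,[(np.round(q["position"],1).tolist(),round(q["conf"],2),d[tuple(np.clip(np.round(q["position"]).astype(int),0,[479,639]))]) for q in landmark_of(n,k)[:2]])
E
```

```text
{'time_s': 0.0, 'qpos': array([66.4704, 18.4382, -4.017 , 83.1749,  1.298 , 78.5389, -3.2603]), 'joint_velocities': array([ 0.0991,  0.0221, -0.0432, -0.1607,  0.0238, -0.0292,  0.0232]), 'effort': array([  0.0004, -49.1286,  -0.4038, -31.2531,  -0.064 ,   0.0439,
         0.0002]), 'tool_pos': array([ 0.2678, -0.5921,  0.4037]), 'tool_rot': array([179.9919,   0.1067, -65.6589]), 'force': array([-0.3944,  0.8482,  0.9327]), 'wrist_torque': array([-0.0113, -0.0511,  0.0843]), 'grip_width': 0.08736194910158146}
{'vfov': 45.70793023042245, 'cx': 322.7462154402337, 'cy': 247.7861943412371, 'eye': array([1.5259, 0.3943, 1.72  ]), 'attitude': array([ 33.4945,  -0.3356, 114.5922])}
scene toe_hole [([257.0, 347.0], 0.64, np.float32(1.8999058)), ([239.6, 359.7], 0.3, np.float32(1.8513516))]
scene heel_hole [([260.6, 361.3], 0.59, np.float32(1.9062742))]
scene leaf_hinge [([256.5, 348.2], 0.95, np.float32(1.8900203))]
scene leaf_end [([245.8, 345.2], 0.64, np.float32(1.8718526)), ([286.5, 327.2], 0.32, np.float32(1.818093))]
scene bow [([333.9, 490.8], 0.61, np.float32(1.807)), ([237.8, 361.6]
[... 577 characters left out ...]
, 0.64, np.float32(1.7451255))]
top heel_hole [([255.4, 263.5], 0.66, np.float32(1.6362607))]
top leaf_hinge [([244.8, 284.4], 0.8, np.float32(1.7220176)), ([202.2, 286.4], 0.61, np.float32(1.7144643))]
top leaf_end [([246.7, 281.3], 0.59, np.float32(1.6652614))]
top bow [([259.1, 262.3], 0.41, np.float32(1.7117143))]
top toe_tip [([268.8, 270.5], 0.51, np.float32(1.6616989)), ([254.5, 266.9], 0.36, np.float32(1.6375663))]
top case [([262.2, 277.4], 0.69, np.float32(1.7473942))]
top jar [([268.4, 233.6], 0.72, np.float32(1.7705202))]
top marker [([276.8, 317.2], 0.77, np.float32(1.7912651))]
top key [([301.0, 255.1], 0.67, np.float32(1.787133)), ([219.8, 354.7], 0.56, np.float32(1.7841672))]
```

Run:
```python
from h import *
a=cv2.imread("pics/top0.png");b=cv2.imread("pics/scene0.png")
A=cv2.resize(a[200:320,220:360],None,fx=5.7,fy=5,interpolation=cv2.INTER_CUBIC)
cv2.imwrite("pics/topc.png",cv2.resize(a[200:305,210:350],(800,600),interpolation=cv2.INTER_CUBIC))
cv2.imwrite("pics/scenec.png",cv2.resize(b[200:305,290:430],(800,600),interpolation=cv2.INTER_CUBIC))
```

```text
(no output)
```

View pics/topc.png

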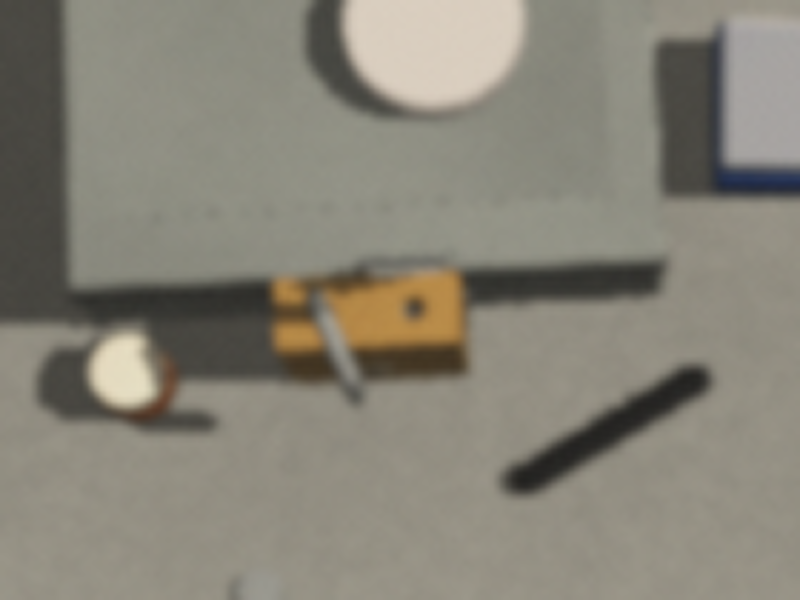

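View pics/scenec.png

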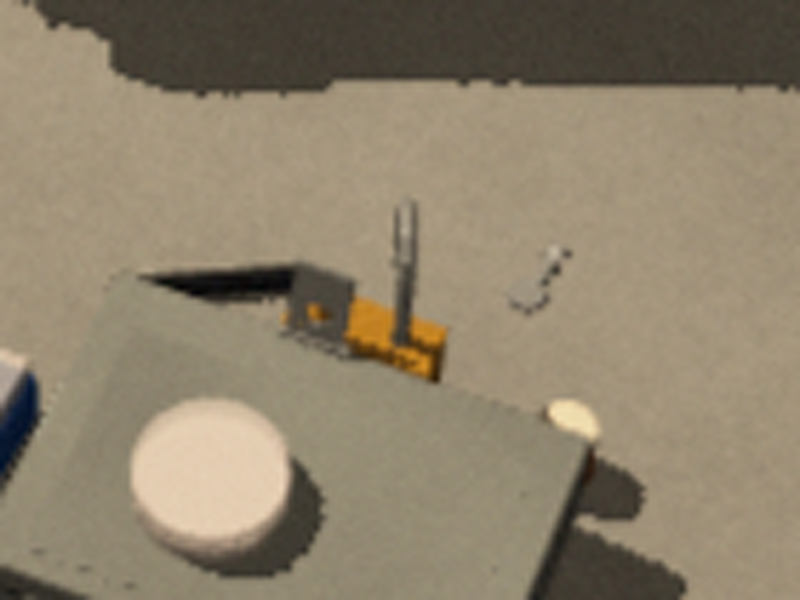

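View pics/top0.png

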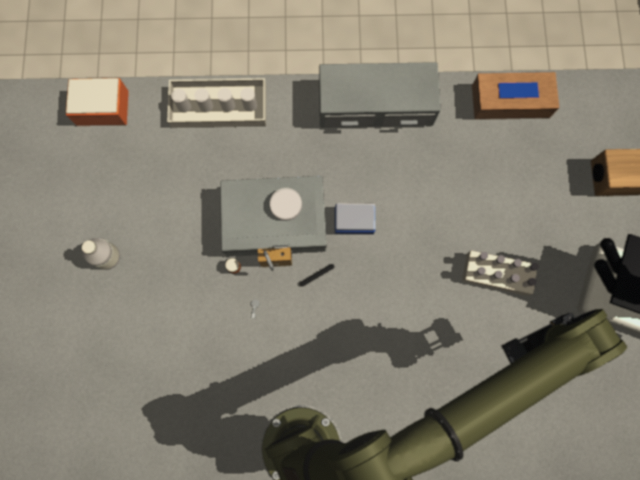

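```bash
cat >> h.py <<'E'
def rays(n,pix):
    p,f=par(n); pix=np.atleast_2d(pix).astype(float)
    d=np.c_[(pix[:,1]-p["cx"])/f,-(pix[:,0]-p["cy"])/f,-np.ones(len(pix))]
    return np.array(p["eye"]),d@rot(p).T
def cloud(n,d):
    rr,cc=np.mgrid[0:480,0:640]; o,v=rays(n,np.c_[rr.ravel(),cc.ravel()])
    return (o+v*d.reshape(-1,1)).reshape(480,640,3)
def atz(n,pix,z):
    o,v=rays(n,pix); return o+v*((z-o[2])/v[:,2])[:,None]
def proj(n,P):
    p,f=par(n); q=(np.atleast_2d(P)-p["eye"])@rot(p)
    return np.c_[p["cy"]-f*q[:,1]/-q[:,2],p["cx"]+f*q[:,0]/-q[:,2]]
E
python3 - <<'E'
from h import *
for n in("scene","top"):
    d=np.load(f"pics/{n}0.npy"); im=cv2.imread(f"pics/{n}0.png"); C=cloud(n,d)
    bench=C[300:305,200:240] if n=="top" else C[190:200,380:400]; print(n,"bench z",bench[...,2].mean())
    hsv=cv2.cvtColor(im,cv2.COLOR_BGR2HSV)
    o=outline_of(n,"case"); m=o[0]["pixels"]; print(o[0]["conf"],o[0]["box"])
    X=C[m]; X=X[(abs(X[:,2]-.105)<.012)]; print("top z",np.median(X[:,2]),len(X))
    # case top via pixel rays onto plane
    sel=m&(abs(C[...,2]-.105)<.012); P=atz(n,np.argwhere(sel),.105)[:,:2]*1000
    r=cv2.minAreaRect(P.astype(np.float32)); print("rect",r)
    br=(hsv[...,0]>8)&(hsv[...,0]<25)&(hsv[...,1]>130)&m
    sel2=br&(abs(C[...,2]-.105)<.012);P2=atz(n,np.argwhere(sel2),.105)[:,:2]*1000
    if len(P2):print("brass",len(P2),P2.mean(0),cv2.minAreaRect(P2.astype(np.float32)))
    # front edge: lowest-x case pixels
    hi=(C[...,2]>.15)&(C[...,2]<.2)&(C[...,0]>.4)&(C[...,0]<.8)&(abs(C[...,1])<.2)
    print("high pts",hi.sum()); print(np.c_[np.argwhere(hi),C[hi]*1000][:60].round(0))
    for k in("shackle","hasp_leaf"):
        o=outline_of(n,k)
        for q in o[:2]:
            X=C[q["pixels"]]*1000; print(k,q["conf"],q["box"],len(X),X.mean(0),X.min(0),X.max(0))
E
```

```text
scene bench z 0.01665785713774311
0.55 [285.1, 243.1, 394.8, 341.4]
top z 0.10493020408943421 4789
rect ((648.7838745117188, 70.3049087524414), (255.35958862304688, 300.270263671875), 1.7300047874450684)
brass 146 [540.4906  81.6579] ((539.6091918945312, 66.5395736694336), (37.285614013671875, 93.23587036132812), 0.6257950067520142)
high pts 97
[[235. 360. 498.  69. 180.]
 [235. 361. 500.  73. 185.]
 [236. 359. 503.  67. 180.]
 [236. 360. 511.  73. 193.]
 [236. 361. 508.  76. 191.]
 [236. 362. 503.  77. 186.]
 [237. 359. 502.  67. 172.]
 [237. 360. 510.  73. 187.]
 [237. 361. 510.  77. 189.]
 [237. 362. 505.  78. 183.]
 [238. 359. 492.  65. 153.]
 [238. 360. 512.  74. 185.]
 [238. 361. 514.  78. 190.]
 [238. 362. 514.  82. 191.]
 [239. 359. 498.  67. 156.]
 [239. 360. 519.  77. 189.]
 [239. 361. 516.  79. 186.]
 [239. 362. 514.  82. 186.]
 [240. 359. 501.  68. 154.]
 [240. 360. 524.  79. 191.]
 [240. 361. 520.  81. 188.]
 [240. 362. 517.  83. 185.]
 [241. 360. 524.  79. 187.]
 [241. 361. 526.  83. 191.]
 [241. 362. 522.  85. 186.]
 [242. 360. 528.  81. 187.]
 [242. 361. 525.  83. 184
[... 2524 characters left out ...]
87.]
 [257. 267. 514.  83. 191.]
 [257. 268. 515.  81. 186.]
 [258. 265. 512.  89. 187.]
 [258. 266. 514.  87. 178.]
 [258. 267. 512.  83. 188.]
 [258. 268. 512.  81. 187.]
 [259. 266. 509.  86. 188.]
 [259. 267. 509.  83. 189.]
 [259. 268. 509.  80. 189.]
 [259. 269. 511.  78. 180.]
 [260. 266. 507.  86. 185.]
 [260. 267. 506.  83. 193.]
 [260. 268. 508.  81. 181.]
 [260. 269. 507.  78. 183.]
 [261. 267. 504.  83. 186.]]
shackle 0.61 [460.2, 250.7, 537.0, 298.6] 2307 [ 477.6645 -577.4432   65.124 ] [ 220.1475 -691.438    -4.7773] [ 545.8188  -46.5399 1793.0091]
shackle 0.56 [263.9, 251.7, 276.0, 270.6] 81 [508.9453  82.0137 171.0825] [486.5765  69.9779  73.0035] [537.5081 100.548  193.114 ]
```

Call:
jog_arm(rows=[[1, 0, 0, 0, 0, 0, -6.75], [1, 0, 0, 0, 0, 0, -6.75], [1, 0, 0, 0, 0, 0, -6.75], [1, 0, 0, 0, 0, 0, -6.75], [1, 0, 0, 0, 0, 0, -6.75], [1, 0, 0, 0, 0, 0, -6.75], [1, 0, 0, 0, 0, 0, -6.75], [1, 0, 0, 0, 0, 0, -6.75], [1, 0, 0, 0, 0, 0, -6.75], [1, 0, 0, 0, 0, 0, -6.75]], grip_force=15)

```text
time_s: 2.23
tool_pos: [0.2678, -0.5923, 0.4048]
tool_rot: [180.0, 0.0, 2.2]
force: [1.4, -0.2, 0.5]
grip_width: 0.0281
```

Run:
```python
from h import *
from scipy.optimize import minimize, least_squares
for n in("scene","top"):
    d=np.load(f"pics/{n}0.npy"); C=cloud(n,d); Z=C[...,2]
    # bow line: high points in the shackle region
    hi=(Z>.172)&(Z<.2)&(C[...,0]>.47)&(C[...,0]<.545)&(C[...,1]>.055)&(C[...,1]<.12)
    P=atz(n,np.argwhere(hi),.1845)[:,:2]*1000
    u,s,v=np.linalg.svd(P-P.mean(0)); t=(P-P.mean(0))@v[0]
    print(n,"bow mean",P.mean(0),"ang",np.degrees(np.arctan2(v[0][1],v[0][0])),"extent",t.min(),t.max(),len(P))
    print(" ends",P.mean(0)+v[0]*t.min(),P.mean(0)+v[0]*t.max(), "mid", P.mean(0)+v[0]*(t.min()+t.max())/2)
    # case lid: rasterise top mask, overlap-fit to 210x300 rectangle + block
    g=(abs(Z-.105)<.012)&(C[...,0]>.5)&(C[...,0]<.85)&(C[...,1]>-.12)&(C[...,1]<.27)
    g=cv2.morphologyEx(g.astype(np.uint8),cv2.MORPH_CLOSE,np.ones((3,3)))
    g=cv2.morphologyEx(g,cv2.MORPH_OPEN,np.ones((3,3)))
    # edges: per direction boundary pixels
    E=[]
    Q=atz(n,np.argwhere(g>0),.105)[:,:2]*1000
    for y in range(-60,210,3):
        if 20<y<125: continue
        q=Q[abs(Q[:,1]-y)<2.5]
        if len(q)>5: E.append((y,q[:,0].min(),q[:,0].max()))
    E=np.array(E)
    for j in(1,2):
        c=np.polyfit(E[:,0],E[:,j],1); r=E[:,j]-np.polyval(c,E[:,0]); k=abs(r)<3
        c=np.polyfit(E[k,0],E[k,j],1); print(" edge",j,"yaw",np.degrees(np.arctan(-c[0])),"x@y=70",np.polyval(c,70),k.sum(),len(k))
    F=[]
    for x in range(575,745,3):
        q=Q[abs(Q[:,0]-x)<2.5]
        if len(q)>5:F.append((x,q[:,1].min(),q[:,1].max()))
    F=np.array(F)
    for j in(1,2):
        c=np.polyfit(F[:,0],F[:,j],1); r=F[:,j]-np.polyval(c,F[:,0]); k=abs(r)<3
        c=np.polyfit(F[k,0],F[k,j],1); print(" side",j,"yaw",np.degrees(np.arctan(c[0])),"y@x=536",np.polyval(c,536),k.sum(),len(k))
    for k in("toe_hole","heel_hole","leaf_hinge"): 
        print(k,[(atz(n,q["position"],.105)[0]*1000) for q in landmark_of(n,k)[:1]])
```

```text
scene bow mean [519.5089  80.2079] ang 23.48273023209657 extent -21.159791309517747 26.243675873002523 36
 ends [500.1015  71.7763] [543.5791  90.6653] mid [521.8403  81.2208]
 edge 1 yaw 1.9611497274007 x@y=70 560.3755460472739 54 55
 edge 2 yaw 2.06734565019922 x@y=70 772.0603820621695 52 55
 side 1 yaw 1.913577874194468 y@x=536 -82.47366041162232 57 57
 side 2 yaw 2.0157919812547633 y@x=536 214.94193945379425 57 57
toe_hole [array([549.7239,  47.7372, 105.    ])]
heel_hole [array([542.7649,  96.923 , 105.    ])]
leaf_hinge [array([546.1914,  50.6181, 105.    ])]
top bow mean [510.7576  82.3508] ang -160.54323754042758 extent -23.203886298642544 23.903123455807876 64
 ends [532.6364  90.08  ] [488.2195  74.3888] mid [510.4279  82.2344]
 edge 1 yaw 1.7414211149971417 x@y=70 555.1357763044965 55 55
 edge 2 yaw 1.814117956368258 x@y=70 763.7195584709673 55 55
 side 1 yaw 2.0372040565654763 y@x=536 -77.31936730453769 57 57
 side 2 yaw 2.2492711332704194 y@x=536 218.88812690787185 57 57
toe_hole [array([535.906 ,  50.9921, 105.    ])]
heel_hole [array([534.7935,  99.8956, 105.    ])]
leaf_hinge [array([564.4255,  40.2661, 105.    ])]
```

Call:
jog_arm(rows=[[1, 0.0181, -0.0278, 0, 0, 0, 0], [1, 0.0181, -0.0278, 0, 0, 0, 0], [1, 0.0181, -0.0278, 0, 0, 0, 0], [1, 0.0181, -0.0278, 0, 0, 0, 0], [1, 0.0181, -0.0278, 0, 0, 0, 0], [1, 0.0181, -0.0278, 0, 0, 0, 0], [1, 0.0181, -0.0278, 0, 0, 0, 0], [1, 0.0181, -0.0278, 0, 0, 0, 0], [1, 0.0181, -0.0278, 0, 0, 0, 0], [1, 0.0181, -0.0278, 0, 0, 0, 0]])

```text
time_s: 3.37
tool_pos: [0.4404, -0.307, 0.4051]
tool_rot: [180.0, -0.0, 1.7]
force: [0.1, -0.5, -0.5]
grip_width: 0.0002
```

Call:
jog_arm(rows=[[1, 0.0181, -0.0278, 0, 0, 0, 0], [1, 0.0181, -0.0278, 0, 0, 0, 0], [1, 0.0181, -0.0278, 0, 0, 0, 0], [1, 0.0181, -0.0278, 0, 0, 0, 0], [1, 0.0181, -0.0278, 0, 0, 0, 0], [1, 0.0181, -0.0278, 0, 0, 0, 0], [1, 0.0181, -0.0278, 0, 0, 0, 0], [1, 0.0181, -0.0278, 0, 0, 0, 0], [1, 0.0181, -0.0278, 0, 0, 0, 0], [1, 0.0181, -0.0278, 0, 0, 0, 0], [1, 0, 0, 0, 0, 0, 0]])

```text
time_s: 4.28
tool_pos: [0.6134, -0.0169, 0.4049]
tool_rot: [-179.7, -0.1, 2.3]
force: [-0.9, 1.2, -0.1]
grip_width: 0.0008
```

Call:
jog_arm(rows=[[1, 0, 0, 0, 6.67, 0, 0], [1, 0, 0, 0, 6.67, 0, 0], [1, 0, 0, 0, 6.67, 0, 0], [1, 0, 0, 0, 0, 0, 0], [1, 0, 0, 0, 0, 0, 0]])

```text
time_s: 4.7
tool_pos: [0.6118, -0.0266, 0.4041]
tool_rot: [-160.2, 0.1, 1.6]
force: [0.2, 0.1, -0.1]
grip_width: 0.0006
```

Run:
```python
from h import *
s=status.get_obs(); T=R.from_euler('xyz',s["tool_rot"],degrees=True).as_matrix(); tip=s["tool_pos"]+T@[0,0,.182]
print(s["tool_pos"],s["tool_rot"],"tip",tip,s["force"])
im,d=cams.read_camera("scene"); im=im[:,:,::-1].copy(); np.save("pics/scene1.npy",d)
big=cv2.resize(im[170:305,290:470],(800,600),interpolation=cv2.INTER_CUBIC)
for z in(0,.182):
  for x in(-.015,.015):
    q=proj("scene",s["tool_pos"]+T@[x,0,z])[0]; c=((q[::-1]-[290,170])*800/180); cv2.circle(big,tuple(int(v) for v in c),4,(0,0,255),-1); print(z,x,q)
cv2.imwrite("pics/scene1c.png",big)
```

```text
[ 0.6118 -0.0266  0.4041] [-160.1565    0.0754    1.6489] tip [0.6098 0.0352 0.2329] [ 0.2477  0.0809 -0.1042]
0 -0.015 [205.0567 321.3227]
0 0.015 [212.6297 317.2612]
0.182 -0.015 [244.5999 339.2319]
0.182 0.015 [251.959  335.6217]
```

View pics/scene1c.png

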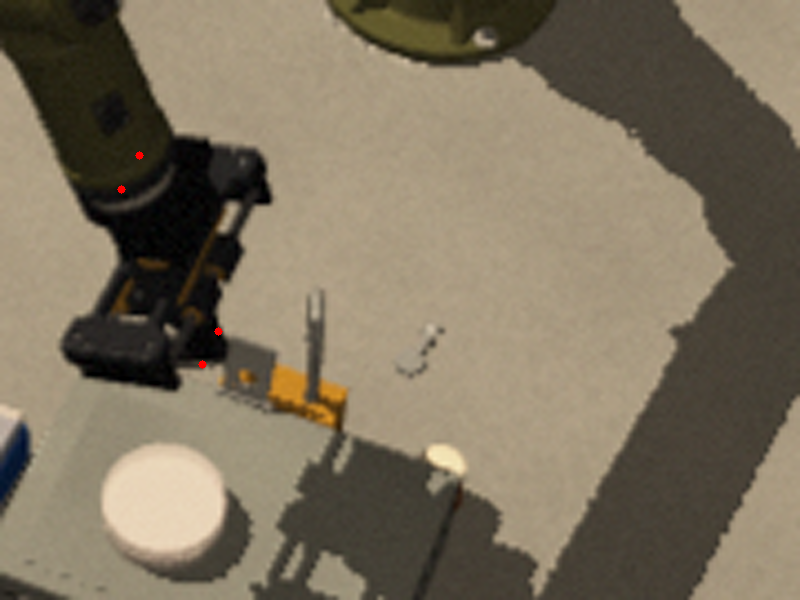

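Call:
jog_arm(rows=[[1, 0, 0.0039, 0.0142, 0, 0, 0], [1, 0, 0.0039, 0.0142, 0, 0, 0], [1, 0, 0.0039, 0.0142, 0, 0, 0], [1, 0, 0.0039, 0.0142, 0, 0, 0], [1, 0, 0.0039, 0.0142, 0, 0, 0], [1, 0, 0.0039, 0.0142, 0, 0, 0], [1, 0, 0, 0, 0, 0, 0]])

```text
time_s: 5.33
tool_pos: [0.6104, -0.0166, 0.314]
tool_rot: [-160.1, 0.3, 2.0]
force: [-0.5, 0.6, 0.1]
grip_width: 0.0007
```

Call:
jog_arm(rows=[[1, -0.006, 0, 0, 0, 0, 0], [1, -0.006, 0, 0, 0, 0, 0], [1, -0.006, 0, 0, 0, 0, 0], [1, -0.006, 0, 0, 0, 0, 0], [1, -0.006, 0, 0, 0, 0, 0], [1, -0.006, 0, 0, 0, 0, 0], [1, 0, 0, 0, 0, 0, 0]])

```text
time_s: 5.92
tool_pos: [0.5745, -0.0191, 0.3169]
tool_rot: [-160.1, 0.0, 1.8]
force: [-0.9, -0.3, 0.1]
grip_width: 0.0003
```

Call:
jog_arm(rows=[[1, -0.0053, 0, 0, 0, 0, 0], [1, -0.0053, 0, 0, 0, 0, 0], [1, -0.0053, 0, 0, 0, 0, 0], [1, -0.0053, 0, 0, 0, 0, 0], [1, -0.0042, 0.0012, 0.0033, 0, 0, 0], [1, -0.0042, 0.0012, 0.0033, 0, 0, 0], [1, -0.0042, 0.0012, 0.0033, 0, 0, 0], [1, -0.0042, 0.0012, 0.0033, 0, 0, 0], [1, 0, 0, 0, 0, 0, 0]])

```text
time_s: 6.67
tool_pos: [0.5364, -0.0202, 0.3015]
tool_rot: [-160.0, 0.2, 1.9]
force: [-0.6, 1.1, -1.0]
grip_width: 0.0005
```

Call:
jog_arm(rows=[[1, -0.002, 0.0014, 0.0038, 0, 0, 0], [1, -0.002, 0.0014, 0.0038, 0, 0, 0], [1, -0.002, 0.0014, 0.0038, 0, 0, 0], [1, 0, 0, 0, 0, 0, 0], [1, 0, 0, 0, 0, 0, 0]])

```text
time_s: 7.08
tool_pos: [0.5313, -0.0204, 0.2899]
tool_rot: [-160.0, 0.1, 1.8]
force: [-0.0, 0.7, 0.5]
grip_width: 0.0001
```

Call:
jog_arm(rows=[[1, 0, 0.0005, 0.0014, 0, 0, 0], [1, 0, 0.0005, 0.0014, 0, 0, 0], [1, 0, 0.0005, 0.0014, 0, 0, 0], [1, 0, 0, 0, 0, 0, 0]])

```text
time_s: 7.42
tool_pos: [0.5316, -0.0203, 0.2858]
tool_rot: [-160.0, 0.0, 1.8]
force: [-0.2, 0.4, 0.2]
grip_width: 0.0007
```

Run:
```python
from h import *
s=status.get_obs(); print(s["force"],s["tool_pos"])
W=[]
for n in("scene","top"):
    im,d=cams.read_camera(n); im=im[:,:,::-1].copy(); np.save(f"pics/{n}2.npy",d)
    r,c=(225,320) if n=="scene" else (225,235)
    W.append(cv2.resize(im[r:r+60,c:c+50],(400,480),interpolation=cv2.INTER_CUBIC))
cv2.imwrite("pics/w2.png",np.hstack(W))
```

```text
[-0.1796  0.3903  0.2204] [ 0.5316 -0.0203  0.2858]
```

View pics/w2.png

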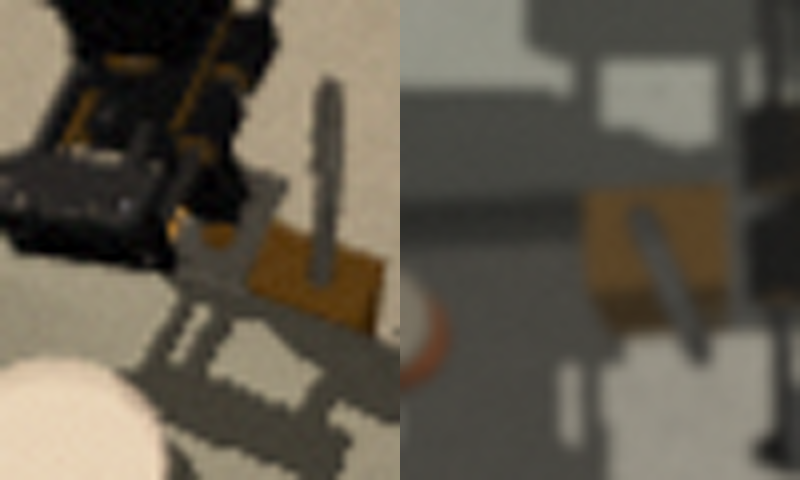

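Call:
jog_arm(rows=[[1, 0, 0.0005, 0.0014, 0, 0, 0], [1, 0, 0.0003, 0.0009, 0, 0, 0], [1, 0, 0, 0, 0, 0, 0]])

```text
time_s: 7.77
tool_pos: [0.5318, -0.0203, 0.2838]
tool_rot: [-160.0, -0.0, 1.8]
force: [-1.5, 0.2, 2.5]
grip_width: 0.0006
```

Call:
jog_arm(rows=[[1, 0, 0.0003, 0.0009, 0, 0, 0], [1, 0, 0, 0, 0, 0, 0]])

```text
time_s: 7.93
tool_pos: [0.5319, -0.0203, 0.2835]
tool_rot: [-160.0, -0.0, 1.8]
force: [-1.4, -1.0, 7.2]
grip_width: 0.0007
```

Call:
jog_arm(rows=[[1, 0, 0, -0.01, 0, 0, 0], [1, 0, 0, -0.02, 0, 0, 0], [1, 0, 0, -0.03, 0, 0, 0], [1, 0, 0, -0.03, 0, 0, 0], [1, 0, 0, -0.01, -6.67, 0, 0], [1, 0, 0, -0.01, -6.67, 0, 0], [1, 0, 0, -0.012, -6.67, 0, 0], [0.4, 0, 0, 0, 0, 0, 0]])

```text
time_s: 8.6
tool_pos: [0.5335, -0.0564, 0.4014]
tool_rot: [179.7, -0.3, 2.0]
force: [0.5, 1.3, 1.3]
grip_width: 0.0026
```

Call:
jog_arm(rows=[[0.4, 0, 0, 0, 0, 0, 6.57], [0.4, 0, 0, 0, 0, 0, 6.57], [0.4, 0, 0, 0, 0, 0, 6.57], [0.4, 0, 0, 0, 0, 0, 6.57], [0.4, 0, 0, 0, 0, 0, 6.57], [0.4, 0, 0, 0, 0, 0, 6.57], [0.4, 0, 0, 0, 0, 0, 6.57], [0.4, 0, 0, 0, 0, 0, 6.57], [0.4, 0, 0, 0, 0, 0, 6.57], [0.4, 0, 0, 0, 0, 0, 6.57], [0.4, 0, 0, 0, 0, 0, 6.57], [0.4, 0, 0, 0, 0, 0, 0]])

```text
time_s: 9.6
tool_pos: [0.5326, -0.0585, 0.3974]
tool_rot: [180.0, 0.2, -70.6]
force: [-0.6, -0.3, 0.6]
grip_width: 0.0519
```

```bash
cat >> h.py <<'E'
def togo(target):
    "shift in tool axes from the measured TCP to a world TCP target"
    s=status.get_obs(); T=R.from_euler('xyz',s["tool_rot"],degrees=True).as_matrix()
    print("t",s["time_s"],"TCP",s["tool_pos"],s["tool_rot"],"F",s["force"],"j",s["qpos"].round(0)); print("shift",T.T@(np.array(target)-s["tool_pos"]))
E
python3 - <<'E'
from h import *
togo([.513,.080,.405])
n="scene"
im,d=cams.read_camera(n); im=im[:,:,::-1].copy(); np.save("pics/scene3.npy",d)
cv2.imwrite("pics/w3.png",cv2.resize(im[215:290,310:410],(800,600),interpolation=cv2.INTER_CUBIC))
for k in("leaf_end","bow","toe_tip","heel_hole"): print(k,[(q["position"],q["conf"]) for q in landmark_of(n,k)[:2]])
for k,z in(("leaf_end",.107),("bow",.1845)):
    for q in landmark_of(n,k)[:1]: print(k,atz(n,q["position"],z))
E
```

```text
t 9.6 TCP [ 0.5326 -0.0585  0.3974] [179.9851   0.2012 -70.6222] F [-0.5632 -0.2556  0.619 ] j [ 36.   7. -35.  99.   4.  76. -70.]
shift [-0.1372 -0.0274 -0.0071]
leaf_end [([246.0, 354.8], 0.71), ([279.5, 389.8], 0.16)]
bow [([239.0, 361.9], 0.49), ([251.1, 383.2], 0.19)]
toe_tip [([249.9, 361.8], 0.39)]
heel_hole [([259.9, 361.2], 0.79)]
leaf_end [[0.4989 0.0547 0.107 ]]
bow [[0.5132 0.0815 0.1845]]
```

View pics/w3.png

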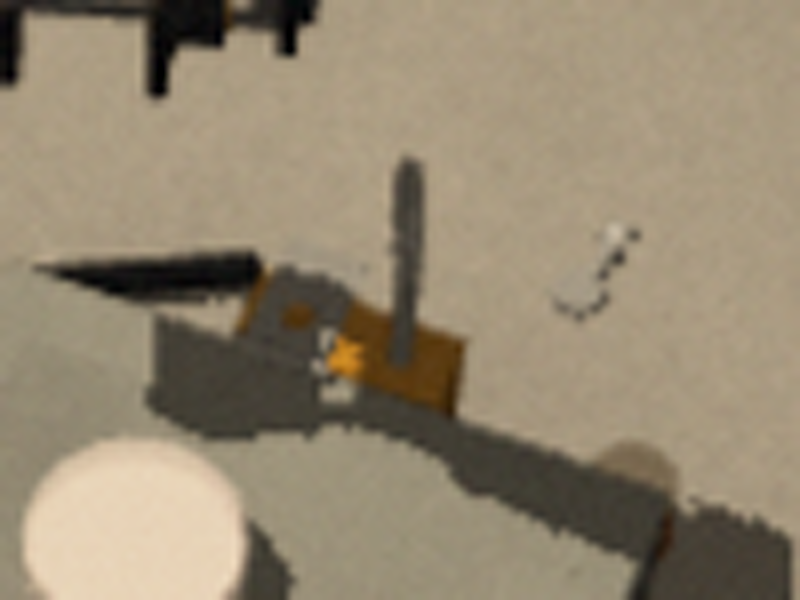

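Call:
jog_arm(rows=[[0.4, -0.0229, -0.0046, -0.001, 0, 0, 0], [0.4, -0.0229, -0.0046, -0.001, 0, 0, 0], [0.4, -0.0229, -0.0046, -0.001, 0, 0, 0], [0.4, -0.0229, -0.0046, 0, 0, 0, 0], [0.4, -0.0229, -0.0046, 0, 0, 0, 0], [0.4, -0.0229, -0.0046, 0, 0, 0, 0], [0.4, 0, 0, 0, 0, 0, 0]])

```text
time_s: 10.53
tool_pos: [0.5116, 0.0863, 0.4017]
tool_rot: [-179.9, 0.1, -69.9]
force: [-0.5, 1.0, 0.4]
grip_width: 0.0522
```

Run:
```python
from h import *
togo([.513,.080,.3485])
s=status.get_obs(); T=R.from_euler('xyz',s["tool_rot"],degrees=True).as_matrix()
W=[]
for n in("scene","top"):
    im,d=cams.read_camera(n); im=im[:,:,::-1].copy()
    r,c=(205,330) if n=="scene" else (225,235); k=8
    b=cv2.resize(im[r:r+75,c:c+50],(400,600),interpolation=cv2.INTER_CUBIC)
    for p in([.026,0,.182],[-.026,0,.182],[0,0,.216]):
        q=proj(n,s["tool_pos"]+T@p)[0]; cv2.circle(b,(int((q[1]-c+.5)*8),int((q[0]-r+.5)*8)),3,(0,0,255),-1)
    W.append(b)
cv2.imwrite("pics/w4.png",np.hstack(W))
```

```text
t 10.5333 TCP [0.5116 0.0863 0.4017] [-179.9212    0.1437  -69.9359] F [-0.4984  0.9527  0.3538] j [ 28.   5. -42. 101.   3.  76. -85.]
shift [0.0065 0.0009 0.0532]
```

View pics/w4.png

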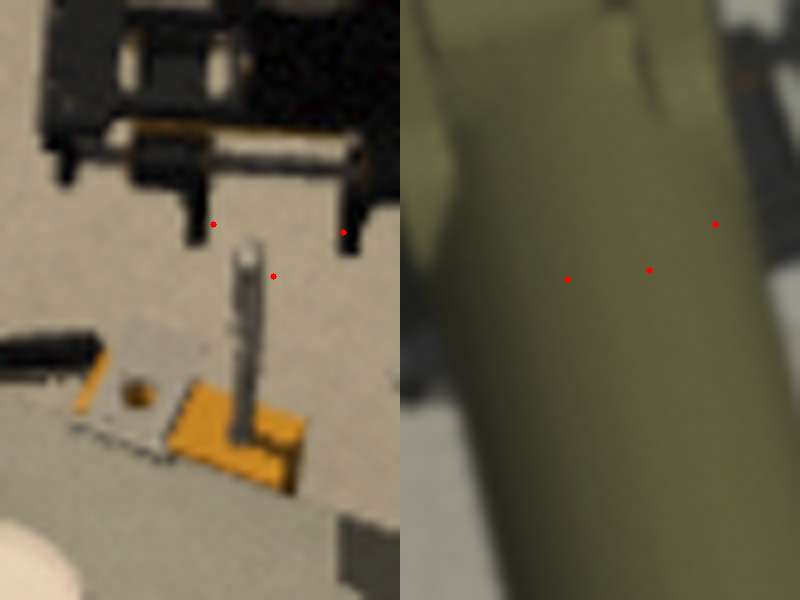

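Call:
jog_arm(rows=[[0.4, 0.0065, 0.001, 0, 0, 0, 0], [0.4, 0, 0, 0.012, 0, 0, 0], [0.4, 0, 0, 0.014, 0, 0, 0], [0.4, 0, 0, 0.014, 0, 0, 0], [0.4, 0, 0, 0.013, 0, 0, 0], [0.4, 0, 0, 0, 0, 0, 0], [0.4, 0, 0, 0, 0, 0, 0]])

```text
time_s: 11.22
tool_pos: [0.5139, 0.0727, 0.347]
tool_rot: [179.9, 0.0, -70.5]
force: [-0.1, 0.4, 0.4]
grip_width: 0.0523
```

Call:
jog_arm(rows=[[0.75, 0, 0, 0, 0, 0, 0], [0.8, 0, 0, 0, 0, 0, 0], [0.85, 0, 0, 0, 0, 0, 0], [0.9, 0, 0, 0, 0, 0, 0], [0.9, 0, 0, 0, 0, 0, 0], [0.9, 0, 0, 0, 0, 0, 0]], grip_force=5)

```text
time_s: 11.72
tool_pos: [0.5141, 0.0742, 0.3485]
tool_rot: [-180.0, -0.0, -70.4]
force: [-0.1, 0.2, -0.3]
grip_width: 0.0203
```

Call:
jog_arm(rows=[[0.9, 0, 0, 0, 0, 0, 0], [0.92, 0, 0, 0, 0, 0, 0], [0.95, 0, 0, 0, 0, 0, 0], [0.95, 0, 0, 0, 0, 0, 0]])

```text
time_s: 12.05
tool_pos: [0.5142, 0.0747, 0.3485]
tool_rot: [-180.0, 0.0, -70.4]
force: [1.0, 2.7, 0.6]
grip_width: 0.0109
```

Run:
```python
from h import *
togo([.513,.080,.3485]); s=status.get_obs(); print(s["wrist_torque"],s["grip_width"])
W=[]
for n in("scene","top"):
    im,d=cams.read_camera(n); im=im[:,:,::-1].copy()
    r,c=(205,330) if n=="scene" else (225,235); k=8
    b=cv2.resize(im[r:r+75,c:c+50],(400,600),interpolation=cv2.INTER_CUBIC)
    W.append(b)
cv2.imwrite("pics/w5.png",W[0])
```

```text
t 12.05 TCP [0.5142 0.0747 0.3485] [-179.9524    0.0271  -70.3919] F [1.0146 2.6587 0.6013] j [ 28.   8. -42. 105.   5.  70. -86.]
shift [-0.0054 -0.0007 -0.    ]
[ 0.4505 -0.0793  0.0183] 0.01089309727728301
```

View pics/w5.png

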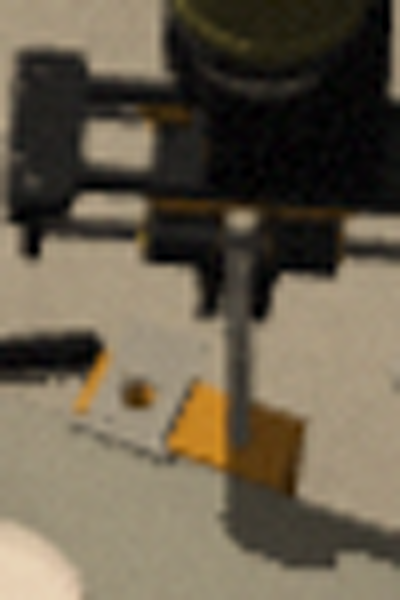

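Call:
jog_arm(rows=[[0.97, -0.0015, 0, 0, 0, 0, 0], [0.97, 0, 0, 0, 0, 0, 0], [0.97, 0, 0, 0, 0, 0, 0]])

```text
time_s: 12.4
tool_pos: [0.5135, 0.0757, 0.3483]
tool_rot: [-180.0, -0.0, -70.4]
force: [0.2, 1.3, 1.4]
grip_width: 0.0101
```

Call:
jog_arm(rows=[[0.97, -0.0015, 0, 0, 0, 0, 0], [0.97, 0, 0, 0, 0, 0, 0], [0.97, 0, 0, 0, 0, 0, 0]])

```text
time_s: 12.65
tool_pos: [0.513, 0.0769, 0.3483]
tool_rot: [180.0, -0.0, -70.4]
force: [0.7, 1.3, 2.1]
grip_width: 0.0098
```

Call:
jog_arm(rows=[[0.97, -0.003, 0, 0, 0, 0, 0], [0.97, 0, 0, 0, 0, 0, 0], [0.97, 0, 0, 0, 0, 0, 0]])

```text
time_s: 12.9
tool_pos: [0.512, 0.0795, 0.3481]
tool_rot: [180.0, -0.0, -70.4]
force: [-1.2, -0.9, 0.9]
grip_width: 0.0098
```

Call:
jog_arm(rows=[[0.97, -0.002, 0, 0, 0, 0, 0], [0.97, 0, 0, 0, 0, 0, 0], [0.97, 0, 0, 0, 0, 0, 0]])

```text
time_s: 13.15
tool_pos: [0.5113, 0.0815, 0.3481]
tool_rot: [180.0, -0.0, -70.4]
force: [0.3, -0.7, 1.3]
grip_width: 0.0098
```

Call:
jog_arm(rows=[[0.97, -0.002, 0, 0, 0, 0, 0], [0.97, 0, 0, 0, 0, 0, 0], [0.97, 0, 0, 0, 0, 0, 0]])

```text
time_s: 13.4
tool_pos: [0.5107, 0.0836, 0.3482]
tool_rot: [180.0, -0.0, -70.4]
force: [0.2, 0.6, 0.8]
grip_width: 0.0098
```

Call:
jog_arm(rows=[[0.97, -0.002, 0, 0, 0, 0, 0], [0.97, 0, 0, 0, 0, 0, 0], [0.97, 0, 0, 0, 0, 0, 0]])

```text
time_s: 13.65
tool_pos: [0.5101, 0.0854, 0.3482]
tool_rot: [-180.0, -0.0, -70.4]
force: [0.6, -0.9, 1.0]
grip_width: 0.0094
```

Call:
jog_arm(rows=[[0.97, -0.002, 0, 0, 0, 0, 0], [0.97, 0, 0, 0, 0, 0, 0], [0.97, 0, 0, 0, 0, 0, 0]])

```text
time_s: 13.9
tool_pos: [0.5096, 0.0872, 0.3484]
tool_rot: [-180.0, -0.0, -70.4]
force: [1.2, -0.9, 1.1]
grip_width: 0.0097
```

Run:
```python
from h import *
for i in range(4):
    s=status.get_obs(); T=R.from_euler('xyz',s["tool_rot"],degrees=True).as_matrix(); print(s["tool_pos"],"tool-frame F",T.T@s["force"],"M",T.T@s["wrist_torque"]); cams.read_camera("scene")
```

```text
[0.5096 0.0872 0.3484] tool-frame F [ 1.2777 -0.8086 -1.0875] M [0.2264 0.3768 0.0297]
[0.5096 0.0872 0.3484] tool-frame F [ 1.6377 -1.068  -0.9091] M [0.1796 0.3222 0.0854]
[0.5096 0.0872 0.3483] tool-frame F [ 2.259  -0.6502 -1.142 ] M [0.2357 0.4106 0.0331]
[0.5096 0.0872 0.3483] tool-frame F [ 1.3186 -0.527  -1.3451] M [0.268  0.3606 0.0147]
```

Call:
jog_arm(rows=[[1, 0.003, -0.0022, 0, 0, 0, 0], [1, 0.0032, -0.0022, 0, 0, 0, 0], [1, 0, 0, 0, 0, 0, 0], [1, 0, 0, -0.002, 0, 0, 0], [1, 0, 0, 0, 0, 0, 0]], grip_force=12)

```text
time_s: 14.52
tool_pos: [0.5154, 0.0831, 0.3501]
tool_rot: [180.0, 0.0, -70.4]
force: [-1.1, 0.2, -1.7]
grip_width: 0.0093
```

Call:
jog_arm(rows=[[1, 0.00242, -0.00013, 0, 0, 0, -6.03], [1, 0.00242, -0.00013, 0, 0, 0, -6.03], [1, 0.00242, -0.00013, 0, 0, 0, -6.03], [1, 0.00242, -0.00013, 0, 0, 0, -6.03], [1, 0, 0, 0, 0, 0, 0], [1, 0, 0, 0, 0, 0, 0]])

```text
time_s: 15.02
tool_pos: [0.5205, 0.0747, 0.3499]
tool_rot: [180.0, 0.0, -46.5]
force: [-0.3, 0.0, -0.9]
grip_width: 0.0097
```

Call:
jog_arm(rows=[[1, 0.00242, -0.00013, 0, 0, 0, -6.03], [1, 0.00242, -0.00013, 0, 0, 0, -6.03], [1, 0.00242, -0.00013, 0, 0, 0, -6.03], [1, 0.00242, -0.00013, 0, 0, 0, -6.03], [1, 0, 0, 0, 0, 0, 0]])

```text
time_s: 15.43
tool_pos: [0.5287, 0.0691, 0.35]
tool_rot: [180.0, 0.0, -22.2]
force: [-0.5, 0.1, -1.1]
grip_width: 0.0094
```

Call:
jog_arm(rows=[[1, 0.00242, -0.00013, 0, 0, 0, -6.03], [1, 0.00242, -0.00013, 0, 0, 0, -6.03], [1, 0.00242, -0.00013, 0, 0, 0, -6.03], [1, 0.00242, -0.00013, 0, 0, 0, -6.03], [1, 0, 0, 0, 0, 0, 0], [1, 0, 0, 0, 0, 0, 0]])

```text
time_s: 15.93
tool_pos: [0.538, 0.0676, 0.3501]
tool_rot: [180.0, 0.0, 1.6]
force: [-0.3, -0.4, -1.1]
grip_width: 0.0093
```

```bash
cat >> h.py <<'E'
def ff(k=3):
    F=[];M=[]
    for i in range(k):
        s=status.get_obs(); T=R.from_euler('xyz',s["tool_rot"],degrees=True).as_matrix(); F.append(T.T@s["force"]);M.append(T.T@s["wrist_torque"]); cams.read_camera("scene")
    print("t",s["time_s"],s["tool_pos"],s["tool_rot"],"Ftool",np.mean(F,0),"Mtool",np.mean(M,0),"w",s["grip_width"])
E
python3 - <<'E'
from h import *
ff(4)
n="scene"; im,d=cams.read_camera(n); im=im[:,:,::-1].copy()
cv2.imwrite("pics/w6.png",cv2.resize(im[220:280,320:390],(700,600),interpolation=cv2.INTER_CUBIC))
E
```

```text
t 16.0833 [0.5379 0.0677 0.3502] [179.982    0.003    1.7473] Ftool [-0.6443  0.2938  1.4074] Mtool [-0.1753  0.0069 -0.0014] w 0.009290216760018925
```

View pics/w6.png

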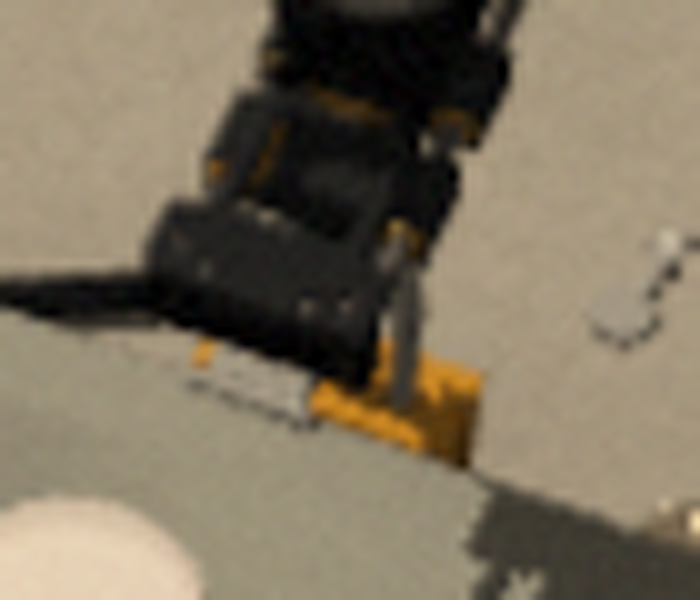

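Call:
jog_arm(rows=[[1, 0.002, 0, 0, 0, 0, 0], [1, 0.002, 0, 0, 0, 0, 0], [1, 0, 0, 0, 0, 0, 0], [1, 0, 0, 0, 0, 0, 0]])

```text
time_s: 16.52
tool_pos: [0.5422, 0.0678, 0.3501]
tool_rot: [-180.0, 0.0, 1.9]
force: [-1.0, -0.5, -1.4]
grip_width: 0.0094
```

```bash
python3 -c "
from h import *
ff(4)"
```

```text
t 16.6667 [0.5421 0.0678 0.3502] [-179.9981    0.0124    1.9289] Ftool [-0.6057  0.389   1.1647] Mtool [-0.1524 -0.1398 -0.0162] w 0.00970983944277147
```

Call:
jog_arm(rows=[[1, 0.002, 0, 0, 0, 0, 0], [1, 0, 0, 0, 0, 0, 0], [1, 0, 0, 0, 0, 0, 0]])

```text
time_s: 16.97
tool_pos: [0.5441, 0.0679, 0.3502]
tool_rot: [-180.0, 0.0, 1.9]
force: [-1.4, -0.2, -1.3]
grip_width: 0.0094
```

```bash
python3 -c "
from h import *
ff(4)"
```

```text
t 17.1167 [0.5441 0.0679 0.3502] [179.9973   0.0047   1.9344] Ftool [-1.2271  0.5044  1.1685] Mtool [-0.0806 -0.263  -0.0334] w 0.00945452147958144
```

Call:
jog_arm(rows=[[1, -0.003, 0, 0, 0, 0, 0], [1, -0.003, 0, 0, 0, 0, 0], [1, -0.004, 0, 0, 0, 0, 0], [1, 0, 0, 0, 0, 0, 0], [1, 0, 0, 0, 0, 0, 0]])

```text
time_s: 17.58
tool_pos: [0.5341, 0.0675, 0.3506]
tool_rot: [180.0, -0.1, 1.9]
force: [1.7, -0.4, -0.8]
grip_width: 0.0092
```

```bash
python3 -c "
from h import *
ff(4)"
```

```text
t 17.7333 [0.5343 0.0675 0.3504] [179.9931  -0.0425   1.924 ] Ftool [1.2155 0.508  0.5672] Mtool [-0.0351  0.3286  0.015 ] w 0.009627588280287964
```

Call:
jog_arm(rows=[[1, 0.0025, 0, 0, 0, 0, 0], [1, 0.0024, 0, 0, 0, 0, 0], [1, 0, 0, 0, 0, 0, 0], [1, 0, 0, 0.002, 0, 0, 0], [1, 0, 0, 0.002, 0, 0, 0], [1, 0, 0, 0.002, 0, 0, 0], [1, 0, 0, 0, 0, 0, 0]], grip_force=25)

```text
time_s: 18.37
tool_pos: [0.539, 0.0676, 0.3439]
tool_rot: [180.0, 0.0, 1.9]
force: [-0.4, -0.9, 1.0]
grip_width: 0.0089
```

Call:
jog_arm(rows=[[1, 0, 0, 0.001, 0, 0, 0], [1, 0, 0, 0.001, 0, 0, 0], [1, 0, 0, 0.001, 0, 0, 0], [1, 0, 0, 0, 0, 0, 0]])

```text
time_s: 18.7
tool_pos: [0.539, 0.0676, 0.3411]
tool_rot: [180.0, -0.0, 1.9]
force: [0.1, -0.9, 1.2]
grip_width: 0.0093
```

```bash
python3 -c "
from h import *
ff(4)"
```

```text
t 18.85 [0.539  0.0676 0.3413] [179.996    0.0027   1.9279] Ftool [-0.1744  0.4663 -1.6068] Mtool [-0.1283 -0.0204  0.0001] w 0.009284049018046992
```

Call:
jog_arm(rows=[[1, 0, 0, 0.001, 0, 0, 0], [1, 0, 0, 0.001, 0, 0, 0], [1, 0, 0, 0.001, 0, 0, 0], [1, 0, 0, 0, 0, 0, 0]])

```text
time_s: 19.23
tool_pos: [0.539, 0.0676, 0.338]
tool_rot: [180.0, 0.0, 1.9]
force: [-0.5, -0.3, 1.3]
grip_width: 0.0092
```

Call:
jog_arm(rows=[[1, 0, 0, 0.001, 0, 0, 0], [1, 0, 0, 0.001, 0, 0, 0], [1, 0, 0, 0, 0, 0, 0]])

```text
time_s: 19.48
tool_pos: [0.539, 0.0676, 0.336]
tool_rot: [180.0, 0.0, 1.9]
force: [-0.7, -1.0, 2.8]
grip_width: 0.0093
```

```bash
python3 -c "
from h import *
ff(4)"
```

```text
t 19.6333 [0.539  0.0677 0.3362] [179.996    0.011    1.9287] Ftool [-0.578   0.6405 -1.89  ] Mtool [-0.1066 -0.015   0.0196] w 0.00924607158584885
```

Call:
jog_arm(rows=[[1, 0, 0, 0.001, 0, 0, 0], [1, 0, 0, 0.001, 0, 0, 0], [1, 0, 0, 0.001, 0, 0, 0], [1, 0, 0, 0, 0, 0, 0]])

```text
time_s: 20.02
tool_pos: [0.539, 0.0676, 0.333]
tool_rot: [180.0, 0.0, 1.9]
force: [-0.7, -0.7, 1.8]
grip_width: 0.0092
```

Call:
jog_arm(rows=[[1, 0, 0, 0.001, 0, 0, 0], [1, 0, 0, 0.001, 0, 0, 0], [1, 0, 0, 0, 0, 0, 0]])

```text
time_s: 20.27
tool_pos: [0.539, 0.0676, 0.331]
tool_rot: [180.0, 0.0, 1.9]
force: [-0.5, -0.6, 3.3]
grip_width: 0.0092
```

```bash
python3 -c "
from h import *
ff(4)"
```

```text
t 20.4167 [0.539  0.0676 0.3312] [179.9925   0.009    1.931 ] Ftool [-0.4897  0.8687 -2.1252] Mtool [-0.103  -0.0218  0.0017] w 0.008625691480839304
```

Call:
jog_arm(rows=[[1, 0, 0, 0.0012, 0, 0, 0], [1, 0, 0, 0.0012, 0, 0, 0], [1, 0, 0, 0.0012, 0, 0, 0], [1, 0, 0, 0.0012, 0, 0, 0], [1, 0, 0, 0, 0, 0, 0]])

```text
time_s: 20.88
tool_pos: [0.539, 0.0676, 0.3264]
tool_rot: [180.0, 0.0, 1.9]
force: [-1.3, -0.8, 3.3]
grip_width: 0.009
```

Call:
jog_arm(rows=[[1, 0, 0, 0.0012, 0, 0, 0], [1, 0, 0, 0.0012, 0, 0, 0], [1, 0, 0, 0.001, 0, 0, 0], [1, 0, 0, 0, 0, 0, 0]])

```text
time_s: 21.22
tool_pos: [0.5392, 0.0677, 0.3235]
tool_rot: [180.0, -0.0, 1.9]
force: [-0.7, -0.9, 5.4]
grip_width: 0.0091
```

```bash
python3 -c "
from h import *
ff(4)"
```

```text
t 21.3667 [0.5391 0.0677 0.3235] [179.9795  -0.0319   1.9335] Ftool [-0.7776  0.871  -5.2403] Mtool [-0.3313 -0.2187 -0.0395] w 0.00883452959675918
```

Call:
jog_arm(rows=[[1, 0, 0, 0.0007, 0, 0, 0], [1, 0, 0, 0, 0, 0, 0]])

```text
time_s: 21.58
tool_pos: [0.5392, 0.0677, 0.3229]
tool_rot: [180.0, -0.0, 1.9]
force: [-1.2, -1.0, 5.6]
grip_width: 0.0088
```

Call:
jog_arm(rows=[[1, 0, 0, 0.0007, 0, 0, 0], [1, 0, 0, 0, 0, 0, 0]])

```text
time_s: 21.75
tool_pos: [0.539, 0.0675, 0.3215]
tool_rot: [180.0, 0.0, 1.9]
force: [-0.1, -1.3, 2.8]
grip_width: 0.0093
```

```bash
python3 -c "
from h import *
ff(3)"
```

```text
t 21.85 [0.539  0.0675 0.3214] [179.9818   0.0139   1.9242] Ftool [-0.4596  1.7586 -3.1482] Mtool [-0.3818 -0.0754 -0.0318] w 0.009094618707477135
```

Call:
jog_arm(rows=[[1, 0, 0, 0.0007, 0, 0, 0], [1, 0, 0, 0, 0, 0, 0]])

```text
time_s: 22.07
tool_pos: [0.539, 0.0675, 0.3207]
tool_rot: [180.0, 0.0, 1.9]
force: [-0.7, -1.3, 2.3]
grip_width: 0.0093
```

Call:
jog_arm(rows=[[1, 0, 0, 0.0007, 0, 0, 0], [1, 0, 0, 0, 0, 0, 0]])

```text
time_s: 22.23
tool_pos: [0.539, 0.0675, 0.32]
tool_rot: [180.0, 0.0, 1.9]
force: [-0.5, -2.7, 2.0]
grip_width: 0.0094
```

```bash
python3 -c "
from h import *
ff(3)"
```

```text
t 22.3333 [0.539  0.0675 0.3201] [179.9858   0.0125   1.9244] Ftool [-0.5659  1.8661 -2.2826] Mtool [-0.4904 -0.1147 -0.0433] w 0.008974887649588485
```

Call:
jog_arm(rows=[[1, 0, 0, 0.0007, 0, 0, 0], [1, 0, 0, 0, 0, 0, 0]])

```text
time_s: 22.55
tool_pos: [0.5389, 0.0677, 0.3191]
tool_rot: [-180.0, 0.0, 1.9]
force: [-0.0, -1.7, -2.1]
grip_width: 0.0092
```

Call:
jog_arm(rows=[[1, 0, 0, 0.0007, 0, 0, 0], [1, 0, 0, 0, 0, 0, 0]])

```text
time_s: 22.72
tool_pos: [0.5389, 0.0679, 0.3186]
tool_rot: [-180.0, 0.0, 1.9]
force: [-0.4, -1.2, 0.1]
grip_width: 0.0093
```

```bash
python3 -c "
from h import *
ff(3)"
```

```text
t 22.8167 [0.5389 0.0678 0.3186] [-179.9836    0.0184    1.9411] Ftool [-0.707   1.0492  0.0485] Mtool [-0.2271 -0.0119 -0.0066] w 0.009388081177217825
```

Call:
jog_arm(rows=[[1, 0, 0, 0.0007, 0, 0, 0], [1, 0, 0, 0, 0, 0, 0]])

```text
time_s: 23.03
tool_pos: [0.5391, 0.0678, 0.3183]
tool_rot: [-180.0, -0.0, 1.9]
force: [-0.4, 0.6, 3.6]
grip_width: 0.0093
```

Call:
jog_arm(rows=[[1, 0, 0, 0.0005, 0, 0, 0], [1, 0, 0, 0, 0, 0, 0]])

```text
time_s: 23.2
tool_pos: [0.5391, 0.0678, 0.3179]
tool_rot: [-180.0, -0.0, 1.9]
force: [0.3, -0.5, 2.3]
grip_width: 0.0089
```

```bash
python3 -c "
from h import *
ff(3)"
```

```text
t 23.3 [0.5391 0.0677 0.3179] [179.9995  -0.03     1.9336] Ftool [-0.5434  1.1365 -2.8331] Mtool [-0.1657 -0.0331  0.0029] w 0.00942111798624448
```

Call:
jog_arm(rows=[[1, 0, 0, 0.0006, 0, 0, 0], [1, 0, 0, 0, 0, 0, 0]])

```text
time_s: 23.52
tool_pos: [0.5391, 0.0677, 0.317]
tool_rot: [180.0, -0.0, 1.9]
force: [-0.8, -0.4, 2.7]
grip_width: 0.0092
```

Call:
jog_arm(rows=[[1, 0, 0, 0.0006, 0, 0, 0], [1, 0, 0, 0, 0, 0, 0]])

```text
time_s: 23.68
tool_pos: [0.5391, 0.0677, 0.3165]
tool_rot: [-180.0, -0.0, 1.9]
force: [0.2, -0.6, 3.3]
grip_width: 0.0093
```

```bash
python3 -c "
from h import *
ff(3)"
```

```text
t 23.7833 [0.5391 0.0677 0.3165] [-179.9985   -0.0158    1.9353] Ftool [-0.2172  0.6473 -3.3357] Mtool [-0.1196 -0.0334 -0.0005] w 0.00927740965854428
```

Call:
jog_arm(rows=[[1, 0, 0, 0.0007, 0, 0, 0], [1, 0, 0, 0.0007, 0, 0, 0], [1, 0, 0, 0, 0, 0, 0]])

```text
time_s: 24.08
tool_pos: [0.5393, 0.0683, 0.3162]
tool_rot: [-180.0, -0.1, 2.0]
force: [-1.2, -0.6, 10.0]
grip_width: 0.0092
```

Call:
jog_arm(rows=[[1, 0, 0, 0.0007, 0, 0, 0], [1, 0, 0, 0, 0, 0, 0]])

```text
time_s: 24.25
tool_pos: [0.5394, 0.0685, 0.3159]
tool_rot: [-180.0, -0.1, 2.0]
force: [-1.6, 0.1, 11.9]
grip_width: 0.0092
```

```bash
python3 -c "
from h import *
ff(3)"
```

```text
t 24.35 [0.5394 0.0685 0.3159] [-179.9825   -0.1048    1.9617] Ftool [ -2.4596  -0.4503 -11.131 ] Mtool [-0.0066 -0.4226 -0.0381] w 0.009052215637068846
```

Call:
jog_arm(rows=[[1, 0, 0, 0.0006, 0, 0, 0], [1, 0, 0, 0, 0, 0, 0], [1, 0, 0, 0, 0, 0, 0]])

```text
time_s: 24.65
tool_pos: [0.5396, 0.0687, 0.3158]
tool_rot: [-180.0, -0.1, 2.0]
force: [-3.4, 2.0, 12.4]
grip_width: 0.0094
```

```bash
python3 -c "
from h import *
ff(3)"
```

```text
t 24.75 [0.5395 0.0687 0.3158] [-179.9781   -0.1381    1.9649] Ftool [ -3.0066  -1.4714 -12.5849] Mtool [ 0.04   -0.585   0.0282] w 0.008951818425614079
```

Call:
jog_arm(rows=[[1, 0, 0, -0.0013, 0, 0, 0], [1, 0, 0, -0.0012, 0, 0, 0], [1, 0, 0, 0, 0, 0, 0]])

```text
time_s: 25.05
tool_pos: [0.5391, 0.0677, 0.3165]
tool_rot: [180.0, -0.0, 1.9]
force: [-0.2, -0.3, 4.5]
grip_width: 0.0094
```

Call:
jog_arm(rows=[[1, 0, 0, -0.001, 0, 0, 0], [1, 0, 0, -0.0005, 0, 0, 0], [1, 0, 0, 0, 0, 0, 0]])

```text
time_s: 25.3
tool_pos: [0.5389, 0.0676, 0.3176]
tool_rot: [180.0, 0.0, 1.9]
force: [0.1, -1.1, 3.5]
grip_width: 0.009
```

```bash
python3 -c "
from h import *
ff(3)"
```

```text
t 25.4 [0.5389 0.0676 0.3175] [179.9996   0.0231   1.9269] Ftool [ 0.0805  0.8702 -3.1119] Mtool [-0.0823 -0.0236 -0.0056] w 0.00886034164685254
```

Call:
jog_arm(rows=[[1, 0, 0, -0.001, 0, 0, 0], [1, 0, 0, -0.001, 0, 0, 0], [1, 0, 0, 0, 0, 0, 0]])

```text
time_s: 25.7
tool_pos: [0.5386, 0.0673, 0.3189]
tool_rot: [180.0, 0.1, 1.9]
force: [0.2, -1.9, -1.6]
grip_width: 0.0095
```

```bash
python3 -c "
from h import *
ff(3)
im,d=cams.read_camera('scene'); cv2.imwrite('pics/w7.png',cv2.resize(im[220:280,320:390,::-1],(700,600),interpolation=cv2.INTER_CUBIC))"
```

```text
t 25.8 [0.5386 0.0673 0.3189] [179.9778   0.1036   1.9149] Ftool [0.0909 1.5374 3.0592] Mtool [-0.2232  0.0074  0.0031] w 0.00916368252205557
```

View pics/w7.png

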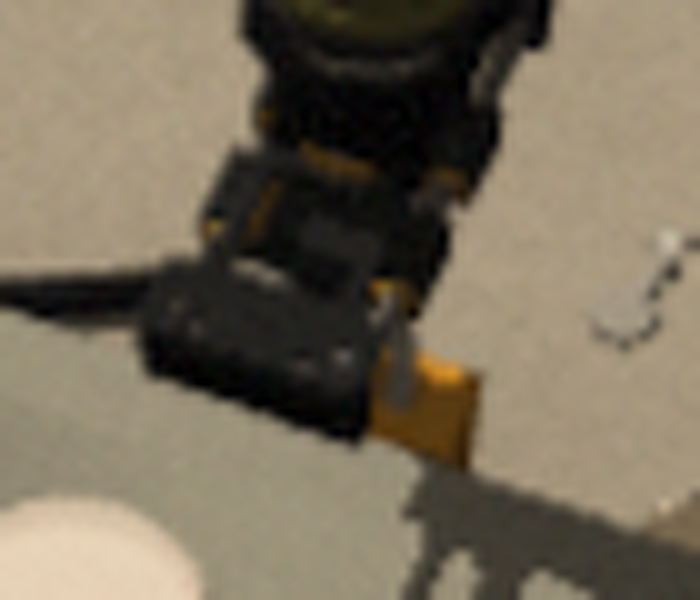

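Call:
jog_arm(rows=[[1, 0, 0, 0.0006, 0, 0, 0], [1, 0, 0, 0, 0, 0, 0], [0.8, 0, 0, 0, 0, 0, 0], [0.7, 0, 0, 0, 0, 0, 0], [0.6, 0, 0, 0, 0, 0, 0], [0.5, 0, 0, 0, 0, 0, 0], [0.5, 0, 0, 0, 0, 0, 0], [0.5, 0, 0, 0, 0, 0, 0]])

```text
time_s: 26.57
tool_pos: [0.5391, 0.0679, 0.3194]
tool_rot: [-180.0, -0.0, 1.9]
force: [0.8, -0.2, -0.2]
grip_width: 0.0395
```

```bash
python3 -c "
from h import *
ff(3)"
```

```text
t 26.6667 [0.5391 0.0677 0.3193] [179.9991  -0.0166   1.9327] Ftool [0.3401 0.0467 0.3399] Mtool [-0.0107  0.0936  0.0129] w 0.04206236070178787
```

Call:
jog_arm(rows=[[0.5, 0, 0, -0.005, 0, 0, 0], [0.5, 0, 0, -0.012, 0, 0, 0], [0.5, 0, 0, -0.025, 0, 0, 0], [0.5, 0, 0, -0.03, 0, 0, 0], [0.5, 0, 0, -0.03, 0, 0, 0], [0.5, 0, 0.03, 0, 0, 0, 0], [0.5, 0, 0.035, 0, 0, 0, 0], [0.5, 0, 0.035, 0, 0, 0, 0], [0.5, 0, 0.035, 0, 0, 0, 0], [0.5, 0, 0.03, 0, 0, 0, 0], [0.5, 0, 0.03, 0, 0, 0, 0]])

```text
time_s: 27.63
tool_pos: [0.5454, -0.129, 0.4226]
tool_rot: [179.9, -0.1, 1.9]
force: [0.5, 0.1, 0.4]
grip_width: 0.0434
```

Run:
```python
from h import *
W=[]
for n in("scene","top"):
    im,d=cams.read_camera(n); C=cloud(n,d)
    hi=(C[...,2]>.115)&(C[...,2]<.2)&(C[...,0]>.505)&(C[...,0]<.575)&(C[...,1]>.02)&(C[...,1]<.13)
    Z=C[hi]; print(n,hi.sum(),"z pct",np.percentile(Z[:,2],[50,80,95]) if len(Z) else 0)
    top=Z[Z[:,2]>.143]; 
    if len(top)>3:
        u,s,v=np.linalg.svd(top[:,:2]-top[:,:2].mean(0)); print(top.mean(0),"bar angle",np.degrees(np.arctan2(v[0][1],v[0][0])))
    r,c=(220,325) if n=="scene" else (225,240)
    W.append(cv2.resize(im[r:r+60,c:c+50,::-1],(400,480),interpolation=cv2.INTER_CUBIC))
cv2.imwrite("pics/w8.png",np.hstack(W))
```

```text
scene 78 z pct [0.1456 0.155  0.159 ]
[0.5417 0.0651 0.1524] bar angle 93.44791774724058
top 92 z pct [0.1492 0.1564 0.1597]
[0.5378 0.0685 0.1536] bar angle -86.82095273903897
```

View pics/w8.png

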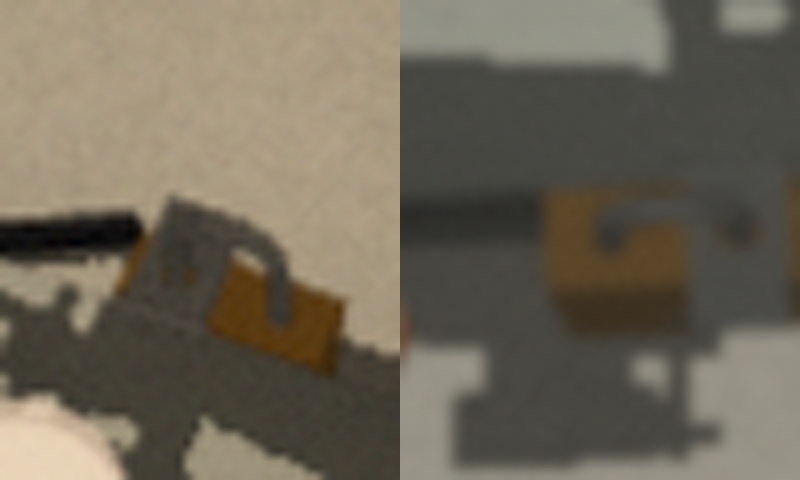

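```bash
python3 -c "
from h import *
print(env.sign_off(), status.get_obs()['time_s'])"
```

```text
the job is handed in; nothing more can be done
the job is handed in; nothing more can be done
```

The sample case looks locked. I folded the hasp leaf flat, swung the shackle over its hole, pressed it down until it held, let go and signed off at about 28 s. The hand-in reported no verdict.

- **Leaf:** I pushed it down from behind until it met the block at about 7 N. It shows flat in the last pictures from both cameras.
- **Shackle:** I felt for the heel hole's centre by the play in the leg, then swung the bow about 72° into line with the case. The short leg went through the leaf into the block.
- **Click:** A first force drop about 27 mm down was not the latch, because the shackle kept moving with only spring force. The likely click came about 29 mm down, and a stop followed about 3 mm later, against the 2 mm stated. Pushing force read at most about 13 N, well under the 25 N limit.
- **Last checks:** A light upward pull met about 3 N holding the shackle down. After I let go, the bow top stayed at about 158 mm, some 31 mm below where it started, and in line with the case.
- **Disagreements:** The two cameras differed by about 5 mm on where the lock is, so I relied on touch for the final alignment. I did not separately measure whether the other things on the bench stayed in place; I planned every path clear of them, and no unexpected contact force showed.

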